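Latch the casting frame's gate

TASK

Shut the gate of the plywood casting frame and latch it: lift the steel latch bar over the horn of its keeper while you swing the gate in against its spring buffer, find the notch by feel, let the bar drop right down into it and let go, so that the bar alone holds the gate. Be gentle: do not press or pull hard on the keeper (stay below 20 N), and leave the things lying round about and the clay strip in the frame where they are.

Things in the scene. Friction and masses are not known exactly. Their poses are not given: they have to be found in the camera images.
- frame: open-topped plywood casting frame fixed to the table: base 154 x 190 mm, 12 mm thick, walls 12 mm thick, tops 90 mm above the table, a small ear of the base at the right front corner. Origin under the base's centre; x points to the back wall, y to the gate's hinge (left), z up; offsets in other entries use these axes. The gate closes the open front (-x side).
- gate (a joint): angle (rad) of the plywood gate (12 mm thick, 156 mm wide) about its upright hinge: 0 = shut, parallel to the front; grows as its free right end swings out toward -x; range -0.1 to 0.9. It stays where it is left (friction 0.06 N m, damping 1 N m s/rad) except where the buffer pushes it.
- buffer_seat (a point): where the spring buffer inside the frame meets the shut gate's inner face, at (-59, -65, 55) mm, 160 mm from the hinge. Its rubber tip stands 20 mm out of here, so it meets the gate at about 0.12 rad; 0.22 N/mm; it presses the shut gate outward with about 4 N here (3 N at the keeper) and pushes an unlatched gate back out.
- latch_bar (a joint): angle (rad) of the steel latch bar (0.3 to 0.46 kg) about its pivot: 0 = level, on its rest; grows as the free end is lifted; range 0 to 0.7. It falls by its own weight, but friction can hang it up in the notch if pressed on a side. About 0.105 lying on the horn. 0 both in the notch and level outside the keeper: in the notch the gate is also within 0.085 of 0.
- bar_pivot (a point): pivot of the latch bar on the gate: level axis square to the gate, 40 mm from the gate's hinge axis, 110 mm above the table; turns with the gate. The bar is 10 mm thick and 20 mm high, its underside 100 mm above the table when level.
- bar_grip (a point): centre of the grip sleeve at the bar's free end: 12 mm thick, 24 mm high, 50 mm long along the bar; 230 mm from the bar's pivot, 270 mm from the gate's hinge axis, 110 mm above the table when level. Site axes: y along the bar toward the pivot, x square to the gate into the frame, z up (tilts with the bar). Take it from above, fingers on either side.
- gate_hinge (a point): point on the gate's upright hinge axis, 110 mm above the table, at (-65, +95) mm in the frame; turns with the gate.
- keeper: fixed steel post of the keeper on the frame's ear, origin at the centre of its foot at (-65, -120, 12) mm, axes as the frame's; 215 mm from the gate's hinge axis, 55 mm nearer the hinge than the grip sleeve's centre. It carries the clamped notch plate (see keeper_top), which counts as part of it.
- keeper_top (a point): top centre of the post, 80 mm above the table; the bar's centre is above it at gate angle 0. On it the notch plate, 12 mm along y: outer horn 24 mm thick (flat top at 118 mm), then toward +x the notch, 13 mm wide (floor at 96 mm), then back wall 8 mm thick (top at 136 mm). Notch centre up to 14 mm either way along x from this point; that setting is NOT measured: feel or see it.
- white_strip_0: rolled white clay strip, 22 x 126 x 9 mm, lying inside the casting frame; leave alone
- clay_carton: half-used pack of clay, 51 x 121 x 34 mm, on the table left of the frame; leave alone
- scraper_long: long yellow straight-edge scraper, 30 x 204 x 6 mm, lying on the table near the robot; leave alone
- loop_tool: double-ended loop tool with wooden handle, 19 x 197 x 11 mm, lying on the table near the robot; leave alone
- peg_strip_0: clear strip with small pegs, 20 x 104 x 16 mm, right of and behind the frame; leave alone

How it is judged:
On the way:
1. the latch bar is lifted while the gate still stands outside the keeper (value of joint latch_bar above 0.08 rad and value of joint gate above 0.085 rad), for 0.1 s.
At the end, for the whole second after the job is handed in: the gate is shut (angle within 0.085 rad of 0) and at rest, the bar lies down in the notch (angle below 0.03 rad) and bears on the keeper with more than 0.3 N, the buffer pushing the gate outward, with the robot clear of everything (value of joint gate between -0.085 and 0.085 rad and value of joint latch_bar below 0.03 rad and contact force between keeper and anything else above 0.3 N and velocity of joint gate between -0.02 and 0.02 rad/s); the robot touches nothing.
It fails at once if the keeper is loaded with more than 22 N (contact force between keeper and anything else above 22 N).
It fails at once if one of the things lying about or the clay strip in the frame is displaced by more than 30 mm (distance of any of white_strip_0, clay_carton, scraper_long, loop_tool, peg_strip_0 from where it was at the start of the episode above 0.03 m).
It also fails if it takes over 72 s, if anything falls off the work surface, if the arm or the gripper's body presses on something with over 40 N, if the wrist force passes 120 N, or if a joint passes its speed limit or range.

ROBOT

A 6-joint arm with a two-finger parallel gripper is mounted at the origin on a cart in front of the work surface, level with it; the furniture and walls round the work are solid. World frame = base frame: x ahead of the robot, y to its left, z up, the work surface at z = 0. Lengths are in m, angles in rad, forces in N, time in s.
With the tool pointing down it reaches from about 0.35 to 0.975 m from the base axis. Payload 17.4 kg.
Tool frame: the origin (TCP) lies on the front face of the gripper's body, between the roots of the fingers; the fingertips stand 73 mm ahead of it and the grasp point (between the pads) lies 54 mm ahead of it; z points along the fingers, y is the line along which they close (so a half turn about z gives the same grasp; the last joint's range is limited). The gripper opens to 85 mm and grips with 20 to 120 N. Pads are 22 mm wide; open, the fingers measure 114 mm over their backs; the gripper's body (76 mm by 85 mm) begins 54 mm behind the grasp point. The pads swing forward as they close: fully open they stand 13 mm farther back than shut.
Start: joints at [1.177, 0.116, 1.442, -0, 1.584, -0.038], TCP at [0.235, 0.633, 0.304] pointing down, gripper open.
Joint ranges: [-2.83, 2.83], [-0.83, 2.19], [0.07, 2.5], [-1.14, 4.28], [0.01, 3], [-2.97, 2.97]. Speed limits (rad/s): [1.89, 1.89, 2.22, 3.14, 3.14, 3.14].

INTERFACE

Orientations are given as a 3x3 rotation matrix whose columns are the frame's x, y, z axes.
In Python, from station import observe, capture, sign_off gives the robot as it stands. The module is installed in compiled form; this text tells all that it offers.
- The arm moves only by the shell command python3 -m handwheel 'ROWS'. ROWS is JSON, a list of rows, each a list of 3 entries, a list of its own where there are three numbers: the opening, from 0 (shut) to 1 (fully open), then the shift along the tool's x, y, z in cm, then the turn, a rotation vector about the tool's x, y, z in degrees. A call has 1 to 5 rows; each row shifts and turns the commanded pose from where the row before left it, along the tool's axes as they then stand; what a row does not reach is not made up. A row lasts 1/8 s, in which the tool goes at most 62.5 mm and 10.7 degrees, less where a joint would pass 70% of its speed; a pose out of reach is approached as far as the arm can. A call with a gripper value outside its range is refused whole. The fingers move at their own pace and stop on an object; the grip force is fixed at half the most. Time passes only in rows, so rows that do not move let the fingers close. It gives the time, the measured TCP pose, the force, the opening and the grip force at its end, in the units of the state.
- observe(): the state, without advancing time (a new reading comes with each control period).
- capture(name): name is "scene" or "side" or "wrist"; returns a dict with "pixels" (384x512x3 uint8, red, green, blue), "range_z" (384x512 float32, m along the optical axis (not along the pixel's ray), 0 where there is no reading), "vfov" (degrees; the focal length in pixels is half the picture's height over the tangent of half this angle, whatever the lens; pixels are square), "cx", "cy" (the principal point, pixels), "D" ([k1, k2, p1, p2, k3] as OpenCV has them; the pictures are not rectified), "position" and "orientation" of the camera in the world. Camera axes: x right, y down, z forward; pixel columns grow to the right and rows downward; lengths in m; the calibration is good to about 2 mm. A picture is of the moment at which its call begins.
- sign_off(): hands the job in; it is judged then, once.
The state is a dict: "time_s": time; "qpos": joint angles; "qvel": joint speeds; "joint_efforts": joint torques, N m; "position": TCP position; "tcp_rot": TCP orientation; "wrist_force": force on the tool from outside, world axes, zero at the start; "wrist_torque": the same for the moment, N m; "opening": opening from 0.0 (shut) to 1.0 (fully open); "gripper_force": force on a finger pad.
Only numpy, scipy, OpenCV 4.12 (cv2) and the standard library are available. Lean on these libraries where they do the work, as an engineer would, in place of code of your own. Each camera call takes 0.05 s, during which the arm holds its last target. There are 200 camera calls.

## Working session

There is one attempt and no reset: what is moved stays moved. The work goes in short steps, Python scripts to look and compute and a shell command to move; the robot and the scene stay as the last step left them, time stands still between calls to the robot, and variables do not carry over. Pictures are saved under pics/ and viewed, at most 10 in all, crops included, and the job is handed in when it is done.

```bash
mkdir -p pics; cat > h.py <<'E'
import numpy as np, cv2
from station import observe, capture
def snap(n):
    c=capture(n); np.savez(f'{n}.npz',**{k:np.asarray(v) for k,v in c.items()}); return c
def K(c):
    f=c['pixels'].shape[0]/2/np.tan(np.radians(float(c['vfov']))/2)
    return np.array([[f,0,float(c['cx'])],[0,f,float(c['cy'])],[0,0,1]])
def cloud(c):
    h,w=c['range_z'].shape
    u,v=np.meshgrid(np.arange(w),np.arange(h))
    p=cv2.undistortPoints(np.stack([u,v],-1).reshape(-1,1,2).astype(float),K(c),np.asarray(c['D'],float)).reshape(h,w,2)
    z=np.asarray(c['range_z']);P=np.dstack([p[...,0]*z,p[...,1]*z,z])
    return P@np.asarray(c['orientation']).T+np.asarray(c['position'])
E
python3 - <<'E'
from h import *
ims=[]
for n in('scene','side'):
    c=snap(n); cv2.imwrite(f'pics/{n}0.png',cv2.cvtColor(c['pixels'],cv2.COLOR_RGB2BGR)); print(n,c['position'],c['orientation'],c['vfov'],(c['range_z']>0).mean())
o=observe();print(o['position'],o['tcp_rot'],o['time_s'])
E
```

```text
scene [ 1.20946026e-04 -2.41094223e-01  5.83713629e-01] [[ 0.63302801 -0.43076543  0.64320812]
 [-0.77380191 -0.37624769  0.50957656]
 [ 0.0224976  -0.82029191 -0.57150244]] 57.675667515283706 0.995880126953125
side [ 0.32967254 -0.85703293  0.70622958] [[ 0.98411378 -0.07010081  0.16311329]
 [-0.176713   -0.47528449  0.86190323]
 [ 0.0171051  -0.87703508 -0.48012174]] 43.08251635124153 0.9810231526692709
[0.2350757  0.63264443 0.30326268] [[-9.37384337e-01  3.48296497e-01 -3.93570261e-04]
 [ 3.48296716e-01  9.37383880e-01 -9.26356141e-04]
 [ 4.62798197e-05 -1.00543097e-03 -9.99999493e-01]] 0.1
```

View pics/scene0.png

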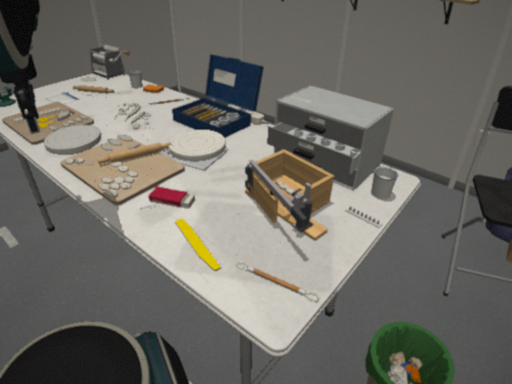

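View pics/side0.png

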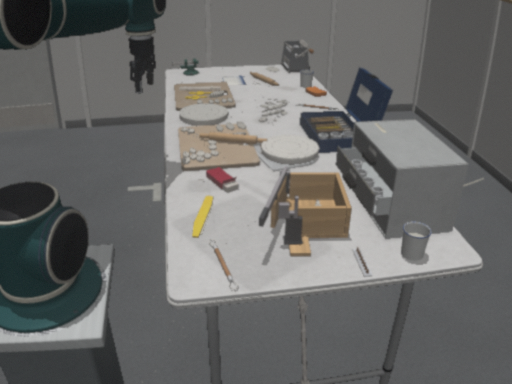

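The scene view shows the frame around (290,185) with the keeper at its right front corner (about 303,212). In the side view the frame is at (310,205), the bar runs (288,170)–(265,220), and the keeper is at (293,225). I'll enlarge both and fit the wall tops next.

```bash
python3 - <<'E'
from h import *
from numpy import load
o=[]
for n,(u0,u1,v0,v1) in dict(scene=(235,345,140,245),side=(245,355,160,265)).items():
    c=load(f'{n}.npz'); P=cloud(c); o.append(cv2.resize(c['pixels'][v0:v1,u0:u1],None,fx=3.6,fy=3.6,interpolation=cv2.INTER_CUBIC))
    reg=np.zeros(P.shape[:2],bool); reg[v0:v1,u0:u1]=1
    hsv=cv2.cvtColor(c['pixels'],cv2.COLOR_RGB2HSV); wood=(hsv[...,1]>80)&reg
    m=wood&(abs(P[...,2]-.09)<.004)
    q=P[m][:,:2].astype(np.float32); r=cv2.minAreaRect(q*1000); print(n,'woodtop',len(q),r, cv2.boxPoints(r).round().tolist())
    m=(hsv[...,1]<=80)&reg&(P[...,2]>.097)&(P[...,2]<.15)
    q=P[m]; print('steel',len(q))
    o0=q[np.argsort(-q[:,1])]
    for i in range(0,len(o0),max(1,len(o0)//40)): print((o0[i]*1000).round().astype(int).tolist(),end=' ')
    print()
cv2.imwrite('pics/crop.png',cv2.cvtColor(np.hstack(o),cv2.COLOR_RGB2BGR))
E
```

```text
scene woodtop 530 ((653.3493041992188, 200.75326538085938), (193.94979858398438, 197.8824920654297), 80.62651824951172) [[540.0, 121.0], [735.0, 89.0], [767.0, 280.0], [572.0, 313.0]]
steel 1714
[776, 333, 97] [782, 281, 110] [602, 269, 117] [780, 261, 97] [603, 253, 120] [779, 243, 107] [774, 236, 102] [583, 229, 107] [776, 222, 129] [776, 216, 105] [762, 210, 103] [572, 204, 107] [780, 199, 135] [778, 193, 126] [778, 187, 134] [780, 182, 135] [778, 176, 122] [556, 170, 116] [553, 164, 102] [781, 157, 118] [781, 151, 117] [777, 145, 137] [778, 139, 114] [777, 134, 103] [537, 128, 108] [541, 123, 122] [778, 118, 102] [537, 112, 121] [781, 107, 137] [782, 101, 135] [571, 96, 119] [779, 93, 115] [589, 91, 134] [575, 88, 118] [558, 87, 105] [588, 84, 107] [594, 82, 125] [513, 68, 123] [503, 55, 114] [498, 45, 120] [498, 36, 125] 
side woodtop 416 ((659.4429931640625, 195.68948364257812), (186.34681701660156, 171.15660095214844), 81.23922729492188) [[561.0, 117.0], [730.0, 91.0], [758.0, 275.0], [589.0, 301.0]]
steel 945
[777, 339, 100] [778, 307, 110] [778, 287, 101] [776, 273, 105] [776, 268, 135] [776, 262, 120] [778, 257, 140] [597, 251, 123] [600, 247, 110] [768, 242, 106] [760, 235, 107] [588, 231, 122] [589, 226, 116] [768, 220, 108] [768, 216, 104] [578, 212, 124] [775, 205, 106] [578, 200, 121] [765, 193, 105] [763, 186, 106] [569, 182, 115] [555, 164, 123] [555, 150, 114] [547, 137, 125] [539, 122, 123] [534, 105, 108] [563, 97, 122] [583, 93, 100] [558, 91, 115] [521, 90, 124] [567, 89, 115] [564, 88, 113] [574, 87, 108] [525, 86, 113] [587, 84, 111] [591, 83, 119] [518, 70, 123] [513, 58, 112] [497, 48, 123] [496, 38, 103] [495, 36, 120] [499, 32, 114]
```

View pics/crop.png

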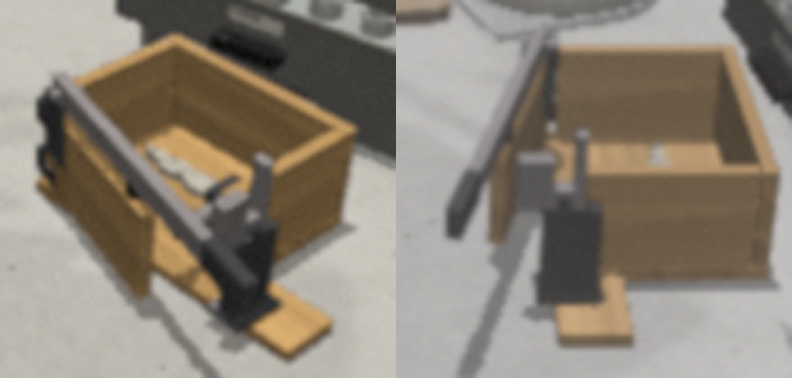

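The crop shows the bar with its grip sleeve at (235,260) left and (465,205) right. In the right panel the horn block is at (537,180), the notch gap at about (565,190) and the back wall at (582,165).

```bash
cat > fit.py <<'E'
from h import *
S=np.load('side.npz');C=np.load('scene.npz')
PS,PC=cloud(S),cloud(C)
hs=lambda c:cv2.cvtColor(c['pixels'],cv2.COLOR_RGB2HSV)
box=lambda P:(P[...,0]>.47)&(P[...,0]<.765)&(P[...,1]>0)&(P[...,1]<.33)
# right wall outer face
m=box(PS)&(hs(S)[...,1]>80)&(PS[...,2]>.025)&(PS[...,2]<.08)
q=PS[m]
yaw=np.radians(-9)
for _ in range(3):
    R=np.array([[np.cos(yaw),-np.sin(yaw)],[np.sin(yaw),np.cos(yaw)]]); f=q[:,:2]@R
    lo=np.percentile(f[(f[:,0]>f[:,0].max()-.12),1],5)
    k=abs(f[:,1]-lo)<.006; k&=f[:,0]>f[:,0].max()-.12
    a=np.polyfit(f[k,0],f[k,1],1); yaw+=np.arctan(a[0])
    print('face',k.sum(),np.degrees(yaw),a)
R=np.array([[np.cos(yaw),-np.sin(yaw)],[np.sin(yaw),np.cos(yaw)]])
for n,c,P in(('side',S,PS),('scene',C,PC)):
    t=P[box(P)&(hs(c)[...,1]>80)&(abs(P[...,2]-.09)<.004)][:,:2]@R
    print(n,'top x',np.percentile(t[:,0],[0,2,50,90,95,98,100]).round(4),'y',np.percentile(t[:,1],[0,2,5,50,95,98,100]).round(4))
    hist=np.histogram(t[:,0],bins=np.arange(t[:,0].min(),t[:,0].max()+.004,.004));print(hist[0], hist[1][-1])
    # steel in frame axes
    m=box(P)&(hs(c)[...,1]<=80)&(P[...,2]>.097)&(P[...,2]<.15); s=P[m]; sf=np.c_[s[:,:2]@R,s[:,2]]
    np.save(n+'_steel.npy',sf)
    v,u=np.nonzero(m)
    b=sf[(s[:,2]>.12)&(s[:,2]<.135)]
    print(np.round(b[np.argsort(b[:,1])][::max(1,len(b)//25)]*1000).astype(int).tolist())
E
python3 fit.py
```

```text
face 798 -8.55843209212944 [0.00770697 0.20228872]
face 805 -8.449617950530367 [0.00189917 0.20107972]
face 805 -8.440853108374183 [1.52975355e-04 2.00979996e-01]
side top x [0.5379 0.5825 0.6712 0.7053 0.7067 0.708  0.7091] y [0.1968 0.1983 0.1992 0.2247 0.381  0.3817 0.3834]
[ 2  0  1  0  0  0  0  0  0  1  2 11 10  4 11  5 12  8 11  8 11  6 11  9
  9  9  7 11 10  9  8  8 11 11  7  7 11  8 10 10 71 44 32] 0.7098850339660083
[[491, 106, 121], [491, 110, 127], [492, 118, 124], [492, 128, 123], [501, 137, 120], [499, 145, 123], [502, 154, 123], [575, 167, 129], [545, 170, 122], [552, 170, 121], [575, 172, 123], [552, 176, 121], [538, 180, 121], [515, 189, 124], [514, 205, 123], [521, 217, 121], [520, 229, 123], [528, 242, 124], [526, 256, 122], [539, 270, 122], [543, 283, 121], [539, 301, 123], [550, 316, 124], [554, 332, 122], [552, 347, 123], [559, 366, 122]]
scene top x [0.5168 0.5218 0.6668 0.7092 0.7112 0.7132 0.7152] y [0.1968 0.1982 0.199  0.2812 0.383  0.3854 0.3904]
[ 5 16 12 13 12 15 13 13 14  7  4  2  0  0  1  0  1  2  5  3  5  4  6  3
  4  4  9  7  9  8 10  7 10  7 11 10  8  7  8  8  6  8  7 10  9 10 93 47
 41 16] 0.716787671004896
[[490, 104, 121], [488, 109, 122], [488, 114, 122], [496, 118, 123], [496, 124, 122], [495, 129, 121], [498, 135, 122], [492, 141, 122], [495, 146, 122], [505, 155, 121], [504, 167, 120], [575, 169, 127], [510, 170, 120], [505, 174, 120], [570, 177, 131], [507, 186, 122], [511, 199, 120], [515, 210, 121], [522, 220, 122], [526, 227, 121], [523, 242, 121], [528, 254, 121], [536, 265, 121], [540, 280, 120], [545, 300, 120], [554, 317, 121], [551, 333, 120], [553, 348, 122]]
```

```bash
cat >> h.py <<'E'
YAW=np.radians(-8.44); R2=np.array([[np.cos(YAW),-np.sin(YAW)],[np.sin(YAW),np.cos(YAW)]])
O=np.array([.634,.2935]) # frame origin in rotated coords
def toF(P): return np.concatenate([P[...,:2]@R2-O,P[...,2:]],-1)
def pix(c,xf): # frame->pixel
    w=np.array([*(R2@(np.array(xf[:2])+O)),xf[2]])
    Rm=np.asarray(c['orientation']); p=Rm.T@(w-np.asarray(c['position']))
    return cv2.projectPoints(p.reshape(1,1,3),np.zeros(3),np.zeros(3),K(c),np.asarray(c['D'],float))[0].ravel()
def rayplane(c,u,v,axis,val): # pixel -> point in frame with coord axis=val
    p=cv2.undistortPoints(np.array([[[u,v]]],float),K(c),np.asarray(c['D'],float)).ravel()
    d=np.asarray(c['orientation'])@np.array([*p,1]); o=np.asarray(c['position'])
    do=np.array([*(d[:2]@R2),d[2]]); oo=np.array([*(o[:2]@R2-O),o[2]])
    return oo+do*(val-oo[axis])/do[axis]
E
python3 - <<'E'
from h import *
for n in('side','scene'):
    c=np.load(n+'.npz');F=toF(cloud(c));hsv=cv2.cvtColor(c['pixels'],cv2.COLOR_RGB2HSV)
    b=F[(hsv[...,1]<80)&(F[...,2]>.115)&(F[...,2]<.126)&(F[...,0]<-.05-.0)&(F[...,0]>-.16)&(F[...,1]>-.1)&(F[...,1]<.07)]
    a=np.polyfit(b[:,1],b[:,0],1);print(n,'bar slope angle',np.arctan(a[0]),'x at y=.095',np.polyval(a,.095),'at -.166',np.polyval(a,-.166))
    p=F[(abs(F[...,1]+.12)<.011)&(F[...,2]>.099)&(F[...,2]<.14)&(F[...,0]>-.12)&(F[...,0]<-.02)]
    for z in range(98,140,4):
        k=p[(p[:,2]*1000>=z)&(p[:,2]*1000<z+4)]
        print(z,np.sort((k[:,0]*1000).round().astype(int)).tolist())
c=np.load('side.npz')
for z in(.104,.110,.114,.128):
    v=int(round(pix(c,(-.065,-.126,z))[1]));row=[]
    for u in range(276,305): row.append((round(rayplane(c,u,v,1,-.126)[0]*1000),int(c['pixels'][v,u].mean())))
    print(z,v,row)
E
```

```text
side bar slope angle 0.28333756476574673 x at y=.095 -0.0645295964199833 at -.166 -0.14052531881261157
98 [-102, -102, -100, -98, -96, -95, -93, -88, -88, -84, -84, -81, -81, -78, -76, -76, -74, -73, -71, -71, -66, -65, -63]
102 [-103, -100, -98, -98, -96, -93, -93, -91, -91, -89, -86, -86, -84, -82, -65, -65, -63, -62, -60, -60]
106 [-103, -103, -101, -100, -98, -98, -96, -93, -91, -89, -86, -84, -84, -81, -79, -79, -65, -63, -62, -61, -60]
110 [-103, -100, -98, -98, -96, -96, -94, -91, -91, -89, -89, -86, -86, -82, -82, -65, -63, -61]
114 [-103, -101, -96, -94, -94, -91, -89, -89, -87, -84, -84, -82, -82, -80, -80, -79, -66, -66, -63, -61, -58, -58]
118 [-103, -103, -103, -102, -101, -101, -100, -100, -99, -99, -98, -96, -96, -96, -96, -94, -94, -94, -92, -92, -91, -91, -89, -89, -89, -87, -87, -87, -86, -85, -84, -84, -84, -82, -82, -82, -80, -79, -66, -66, -63, -63, -61, -61, -59]
122 [-98, -93, -66, -64, -61, -59]
126 [-66, -64, -64, -62, -59]
130 [-66, -66, -66, -64, -62, -62, -60, -59, -59]
134 [-66, -66, -66, -64, -64, -64, -62, -62, -61, -61, -59]
138 [-64, -60]
scene bar sl
[... 1786 characters left out ...]
07 [(-110, 77), (-108, 77), (-106, 80), (-103, 82), (-101, 86), (-99, 87), (-96, 85), (-94, 86), (-92, 85), (-89, 85), (-87, 86), (-84, 84), (-82, 90), (-80, 108), (-77, 126), (-75, 136), (-73, 139), (-70, 132), (-68, 111), (-66, 92), (-63, 88), (-61, 101), (-59, 123), (-56, 139), (-54, 142), (-52, 142), (-49, 142), (-47, 143), (-45, 142)]
0.128 202 [(-111, 89), (-108, 80), (-106, 89), (-104, 102), (-101, 111), (-99, 111), (-97, 112), (-94, 112), (-92, 114), (-90, 117), (-87, 122), (-85, 122), (-83, 118), (-80, 114), (-78, 123), (-76, 137), (-73, 144), (-71, 139), (-69, 119), (-66, 93), (-64, 89), (-62, 103), (-59, 131), (-57, 155), (-55, 157), (-52, 150), (-50, 147), (-48, 146), (-45, 149)]
```

```bash
cat >> h.py <<'E'
from scipy.spatial.transform import Rotation as Ro, Slerp
def pose(th,ph,up=0.,extra=0.):
    """TCP pose holding the grip at gate th, bar ph, 'up' m above grasp along the tool axis; extra = added grip radius"""
    d=R2@np.array([-np.sin(th),-np.cos(th)]); h=R2@(O+np.array([-.065,.095]))
    r=.04+.23*np.cos(ph); g=np.array([*(h+r*d),.11+.23*np.sin(ph)])
    x0=np.array([*-d,0]); zu=np.array([0,0,1.])
    x=np.cos(ph)*x0-np.sin(ph)*zu; z=-(np.cos(ph)*zu+np.sin(ph)*x0); y=np.cross(z,x)
    return g-z*(.054+up),np.c_[x,y,z]
def rows(targets,start=None):
    if start is None: o=observe(); start=(np.array(o['position']),np.array(o['tcp_rot']))
    p,Rm=start
    for q,Rn in targets:
        t=Rm.T@(q-p); w=np.degrees(Ro.from_matrix(Rm.T@Rn).as_rotvec()); print((t*100).round(2).tolist(),w.round(2).tolist()); p,Rm=q,Rn
def mix(a,b,n):
    s=Slerp([0,1],Ro.from_matrix([a[1],b[1]]))
    return [(a[0]+(b[0]-a[0])*k/n,s(k/n).as_matrix()) for k in range(1,n+1)]
E
python3 - <<'E'
from h import *
o=observe(); a=(o['position'],o['tcp_rot'])
print(o['wrist_force'],o['wrist_torque'])
b=pose(.283,0,.09); print(b[0]); rows(mix(a,b,12))
E
```

```text
[-0.47364662 -0.07397789 -0.25395753] [-0.00570515  0.00895018 -0.00680451]
[0.50722919 0.05539207 0.254     ]
[-3.8, -3.72, 0.41] [-0.0, 0.0, 7.86]
[-4.27, -3.16, 0.41] [-0.0, 0.0, 7.86]
[-4.67, -2.55, 0.41] [-0.0, 0.0, 7.86]
[-4.97, -1.89, 0.41] [-0.0, 0.0, 7.86]
[-5.18, -1.19, 0.41] [-0.0, 0.0, 7.86]
[-5.3, -0.47, 0.41] [-0.0, 0.0, 7.86]
[-5.31, 0.26, 0.41] [-0.0, 0.0, 7.86]
[-5.23, 0.98, 0.41] [-0.0, 0.0, 7.86]
[-5.04, 1.69, 0.41] [-0.0, 0.0, 7.86]
[-4.77, 2.36, 0.41] [-0.0, 0.0, 7.86]
[-4.4, 2.99, 0.41] [-0.0, 0.0, 7.86]
[-3.95, 3.56, 0.41] [-0.0, 0.0, 7.86]
```

```bash
python3 -m handwheel '[[1,[-3.8,-3.7,0.4],[0,0,7.9]],[1,[-4.3,-3.2,0.4],[0,0,7.9]],[1,[-4.7,-2.5,0.4],[0,0,7.9]],[1,[-5,-1.9,0.4],[0,0,7.9]],[1,[-5.2,-1.2,0.4],[0,0,7.9]]]'
python3 -m handwheel '[[1,[-5.3,-0.5,0.4],[0,0,7.9]],[1,[-5.3,0.3,0.4],[0,0,7.9]],[1,[-5.2,1,0.4],[0,0,7.9]],[1,[-5,1.7,0.4],[0,0,7.9]],[1,[-4.8,2.4,0.4],[0,0,7.9]]]'
python3 -m handwheel '[[1,[-4.4,3,0.4],[0,0,7.9]],[1,[-4,3.6,0.4],[0,0,7.5]],[1,[0,0,0],[0,0,0]]]'
python3 - <<'E'
from h import *
rows([pose(.283,0,.03),pose(.283,0,0)])
c=snap('wrist');cv2.imwrite('pics/w1.png',cv2.cvtColor(c['pixels'],cv2.COLOR_RGB2BGR)); 
F=toF(cloud(c)); m=(F[...,2]>.117)&(F[...,2]<.128)&(F[...,1]<-.0)&(F[...,0]<-.06)&(F[...,0]>-.17); b=F[m]
print(m.sum(), b.min(0),b.max(0)) 
for y in np.arange(-.2,0,.02):
    k=b[abs(b[:,1]-y)<.004]
    if len(k): print(y.round(3),np.percentile(k[:,0],[2,50,98]).round(4),np.median(k[:,2]).round(4))
E
```

```text
time_s: 0.72
position: [0.3494, 0.3899, 0.2835]
tcp_rot: [[-0.498, 0.867, -0.0], [0.867, 0.498, -0.0], [-0.0, -0.0, -1.0]]
wrist_force: [1.1, 0.2, 0.5]
opening: 1.003
gripper_force: 0.0
time_s: 1.35
position: [0.4622, 0.1492, 0.2637]
tcp_rot: [[0.168, 0.986, 0.0], [0.986, -0.168, 0.0], [0.0, 0.0, -1.0]]
wrist_force: [0.5, 0.8, 0.4]
opening: 1.001
gripper_force: 0.0
time_s: 1.72
position: [0.5074, 0.051, 0.2551]
tcp_rot: [[0.424, 0.906, -0.001], [0.906, -0.424, -0.0], [-0.001, -0.001, -1.0]]
wrist_force: [0.2, 0.4, -0.5]
opening: 0.998
gripper_force: 0.0
[0.39, -0.2, 6.11] [-0.05, 0.06, -0.45]
[0.0, 0.0, 3.0] [0.0, 0.0, 0.0]
3856 [-0.15042637 -0.1846932   0.11700961] [-0.06074931 -0.032846    0.12709251]
-0.18 [-0.1498 -0.1441 -0.1381] 0.122
-0.16 [-0.1452 -0.1387 -0.1323] 0.1221
-0.14 [-0.1389 -0.133  -0.1274] 0.1218
-0.12 [-0.1314 -0.094  -0.0643] 0.119
-0.1 [-0.1268 -0.1214 -0.1162] 0.1204
-0.08 [-0.1206 -0.1153 -0.1101] 0.1205
-0.06 [-0.1151 -0.1096 -0.1043] 0.1204
-0.04 [-0.1089 -0.1035 -0.0984] 0.1205
```

View pics/w1.png

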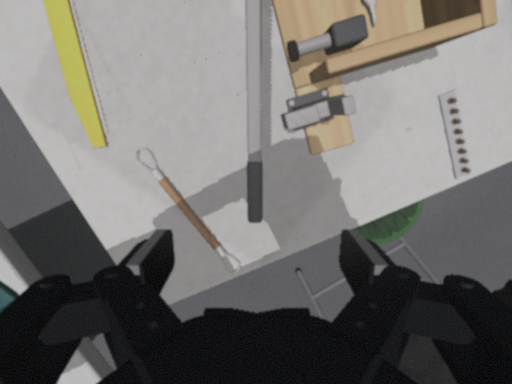

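The wrist view shows the sleeve at (255,190), centred between the fingers, and the horn, notch and wall at (300..355,110). I'll re-measure the notch from this picture, then descend and grip.

```bash
python3 - <<'E'
from h import *
c=np.load('wrist.npz');F=toF(cloud(c)); p=F[(abs(F[...,1]+.12)<.005)&(F[...,0]>-.115)&(F[...,0]<-.04)&(F[...,2]>.07)]
for x in range(-108,-46,2):
    k=p[abs(p[:,0]*1000-x)<1.01]; print(x,len(k),np.percentile(k[:,2],[10,50,90]).round(3).tolist() if len(k) else '')
E
python3 -m handwheel '[[0.6,[0.4,-0.2,3],[0,0,-0.5]],[0.6,[0,0,3],[0,0,0]],[0.6,[0,0,3],[0,0,0]],[0.6,[0,0,0.1],[0,0,0]],[0,[0,0,0],[0,0,0]]]'
python3 -m handwheel '[[0,[0,0,0],[0,0,0]],[0,[0,0,0],[0,0,0]],[0,[0,0,0],[0,0,0]],[0,[0,0,0],[0,0,0]]]'
python3 - <<'E'
from h import *
rows([pose(.283,0)]); o=observe(); s=(o['position'],o['tcp_rot'])
print('lift');L=[pose(.283,p) for p in(.03,.06,.09,.12,.15)]; rows(L,pose(.283,0))
print('swing');rows([pose(t,.15) for t in(.25,.22,.19,.16,.13,.10,.07,.04)],pose(.283,.15))
E
```

```text
-108 0 
-106 0 
-104 0 
-102 42 [0.087, 0.108, 0.118]
-100 29 [0.117, 0.119, 0.12]
-98 28 [0.117, 0.119, 0.119]
-96 28 [0.118, 0.118, 0.119]
-94 29 [0.118, 0.119, 0.119]
-92 29 [0.118, 0.118, 0.119]
-90 26 [0.118, 0.119, 0.119]
-88 30 [0.118, 0.118, 0.119]
-86 29 [0.118, 0.118, 0.119]
-84 29 [0.118, 0.118, 0.12]
-82 30 [0.118, 0.119, 0.12]
-80 27 [0.117, 0.119, 0.119]
-78 18 [0.118, 0.118, 0.119]
-76 0 
-74 5 [0.091, 0.096, 0.098]
-72 31 [0.093, 0.097, 0.098]
-70 30 [0.093, 0.097, 0.097]
-68 28 [0.094, 0.096, 0.098]
-66 37 [0.096, 0.097, 0.136]
-64 189 [0.101, 0.12, 0.136]
-62 36 [0.136, 0.137, 0.138]
-60 38 [0.136, 0.137, 0.137]
-58 30 [0.136, 0.136, 0.137]
-56 0 
-54 0 
-52 0 
-50 0 
-48 0 
time_s: 2.4
position: [0.5068, 0.0589, 0.1662]
tcp_rot: [[0.41, 0.912, 0.001], [0.912, -0.41, 0.0], [0.001, 0.001, -1.0]]
wrist_force: [0.5, -0.3, 0.0]
opening: 0.402
gripper_force: 0.0
time_s: 2.9
position: [0.5072, 0.0583, 0.1662]
tcp_rot: [[0.412, 0.911, 0.002], [0.911, -0.412, 0.0], [0.001, 0.002, -1.0]]
wrist_force: [1.6, 0.9, 7.1]
opening: 0.125
gripper_force: 60.2
[-0.26, 0.12, 0.22] [0.11, -0.08, 0.35]
lift
[0.17, -0.0, -0.69] [0.0, -1.72, -0.0]
[0.17, 0.0, -0.69] [0.0, -1.72, 0.0]
[0.17, 0.0, -0.69] [0.0, -1.72, 0.0]
[0.17, 0.0, -0.69] [0.0, -1.72, 0.0]
[0.17, -0.0, -0.69] [-0.0, -1.72, -0.0]
swing
[0.01, 0.86, -0.0] [-0.28, 0.0, -1.87]
[0.01, 0.78, -0.0] [-0.26, 0.0, -1.7]
[0.01, 0.78, -0.0] [-0.26, 0.0, -1.7]
[0.01, 0.78, -0.0] [-0.26, 0.0, -1.7]
[0.01, 0.78, -0.0] [-0.26, 0.0, -1.7]
[0.01, 0.78, -0.0] [-0.26, -0.0, -1.7]
[0.01, 0.78, -0.0] [-0.26, 0.0, -1.7]
[0.01, 0.78, -0.0] [-0.26, -0.0, -1.7]
```

```bash
python3 -m handwheel '[[0,[0.2,0,-0.7],[0,-1.7,0]],[0,[0.2,0,-0.7],[0,-1.7,0]],[0,[0.2,0,-0.7],[0,-1.7,0]],[0,[0.15,0,-0.7],[0,-1.7,0]],[0,[0.15,0,-0.7],[0,-1.7,0]]]'
python3 -m handwheel '[[0,[0,0,0],[0,0,0]],[0,[0,0,0],[0,0,0]]]'
python3 - <<'E'
from h import *
print(observe()['wrist_force'].__str__()); rows([pose(.283,.15),pose(.283,.16)])
E
```

```text
time_s: 3.52
position: [0.5113, 0.0686, 0.1997]
tcp_rot: [[0.407, 0.912, -0.061], [0.901, -0.411, -0.136], [-0.149, 0.0, -0.989]]
wrist_force: [3.1, 1.9, -2.8]
opening: 0.133
gripper_force: 59.3
time_s: 3.78
position: [0.5112, 0.0684, 0.199]
tcp_rot: [[0.407, 0.912, -0.061], [0.902, -0.411, -0.134], [-0.147, -0.0, -0.989]]
wrist_force: [3.6, 1.0, -2.5]
opening: 0.13
gripper_force: 59.4
[ 3.63196504  0.982356   -2.45437807]
[-0.26, 0.18, 0.17] [0.04, -0.12, 0.38]
[0.06, -0.0, -0.23] [0.0, -0.57, -0.0]
```

```bash
python3 -m handwheel '[[0,[0,0.86,0],[-0.28,0,-1.9]],[0,[0,0.78,0],[-0.26,0,-1.7]],[0,[0,0.78,0],[-0.26,0,-1.7]],[0,[0,0.78,0],[-0.26,0,-1.7]],[0,[0,0.78,0],[-0.26,0,-1.7]]]'
python3 -m handwheel '[[0,[0,0.78,0],[-0.26,0,-1.7]],[0,[0,0.78,0],[-0.26,0,-1.7]],[0,[0,0,0],[0,0,0]]]'
cat > st.py <<'E'
from h import *
# gate/bar angles from measured tool pose (grip offset +2.6 mm along x, -2.2 mm along z of the tool)
o=observe(); Rm=np.array(o['tcp_rot']); g=np.array(o['position'])+Rm@np.array([-.0026,0,.054+.0022])
f=toF(g); d=f[:2]-np.array([-.065,.095]); th=np.arctan2(-d[0],-d[1]); r=np.hypot(*d); ph=np.arcsin((f[2]-.11)/.23)
print('t',round(o['time_s'],2),'th',th.round(4),'r',r.round(4),'ph',ph.round(4),'phtool',np.arcsin(-Rm[2,0]).round(4),'bar x at keeper mm',round(-65-215*np.sin(th),1),'F site xyz',(np.array([[0,1,0],[1,0,0],[0,0,-1]])@Rm.T@o['wrist_force']).round(1),'op',o['opening'],'gf',o['gripper_force'])
E
python3 st.py
```

```text
time_s: 4.4
position: [0.5488, 0.0541, 0.1992]
tcp_rot: [[0.262, 0.964, -0.039], [0.954, -0.265, -0.142], [-0.148, 0.0, -0.989]]
wrist_force: [2.4, 4.7, -2.6]
opening: 0.125
gripper_force: 59.3
time_s: 4.78
position: [0.564, 0.0502, 0.1991]
tcp_rot: [[0.205, 0.978, -0.03], [0.968, -0.207, -0.144], [-0.148, 0.0, -0.989]]
wrist_force: [1.1, 4.8, -3.0]
opening: 0.131
gripper_force: 59.2
t 4.78 th 0.0717 r 0.2676 ph 0.1481 phtool 0.1481 bar x at keeper mm -80.4 F site xyz [ 0.1  5.4 -2.2] op 0.13107222101069482 gf 59.19106900691986
```

```bash
python3 -m handwheel '[[0,[0.05,0.5,0],[-0.15,0,-1.1]],[0,[0.05,0.5,0],[-0.15,0,-1.1]],[0,[0,0,0],[0,0,0]]]'; python3 st.py
python3 - <<'E'
from h import *
rows([pose(.033,p) for p in(.12,.10,.08,.06,.03,0)],pose(.033,.148))
c=snap('side');F=toF(cloud(c)); u0,v0=255,170
cv2.imwrite('pics/s2.png',cv2.cvtColor(cv2.resize(c['pixels'][v0:v0+75,u0:u0+100],None,fx=6,fy=6,interpolation=cv2.INTER_CUBIC),cv2.COLOR_RGB2BGR))
E
```

```text
time_s: 5.15
position: [0.5739, 0.0485, 0.1991]
tcp_rot: [[0.168, 0.985, -0.026], [0.974, -0.17, -0.147], [-0.149, -0.0, -0.989]]
wrist_force: [-1.1, -5.9, -0.1]
opening: 0.133
gripper_force: 59.2
t 5.15 th 0.0326 r 0.2674 ph 0.1482 phtool 0.15 bar x at keeper mm -72.0 F site xyz [-0.1 -5.9 -0.9] op 0.13265718279598393 gf 59.196614027023315
[-0.14, 0.0, 0.65] [0.0, 1.6, 0.0]
[-0.1, -0.0, 0.46] [-0.0, 1.15, -0.0]
[-0.1, -0.0, 0.46] [0.0, 1.15, 0.0]
[-0.1, 0.0, 0.46] [0.0, 1.15, -0.0]
[-0.15, 0.0, 0.69] [-0.0, 1.72, 0.0]
[-0.15, -0.0, 0.69] [0.0, 1.72, 0.0]
```

View pics/s2.png

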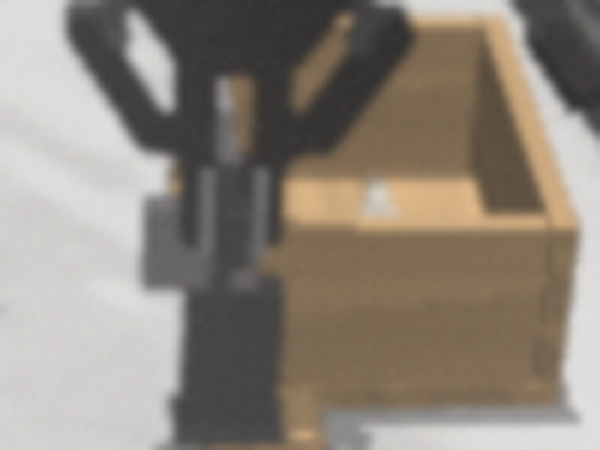

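The gripper hides the notch in this view; the sleeve's end is at (232,215), above and in line with the gap. I'll lower it by feel.

```bash
python3 -m handwheel '[[0,[-0.15,0,0.5],[0,1.2,0]],[0,[-0.1,0,0.4],[0,1.0,0]],[0,[0,0,0],[0,0,0]]]'; python3 st.py
python3 -m handwheel '[[0,[-0.05,0,0.2],[0,0.5,0]],[0,[0,0,0],[0,0,0]]]'; python3 st.py
```

```text
time_s: 5.58
position: [0.5728, 0.0452, 0.1903]
tcp_rot: [[0.17, 0.985, -0.019], [0.979, -0.171, -0.108], [-0.11, -0.0, -0.994]]
wrist_force: [-1.1, -3.8, -1.1]
opening: 0.13
gripper_force: 59.3
t 5.58 th 0.0345 r 0.2687 ph 0.1077 phtool 0.1099 bar x at keeper mm -72.4 F site xyz [-0.4 -3.8 -1.5] op 0.13031473083805145 gf 59.33901607990265
time_s: 5.82
position: [0.5727, 0.0446, 0.1886]
tcp_rot: [[0.17, 0.985, -0.017], [0.98, -0.171, -0.1], [-0.101, -0.0, -0.995]]
wrist_force: [-1.2, -5.3, -0.7]
opening: 0.128
gripper_force: 59.3
t 5.83 th 0.0344 r 0.2688 ph 0.1002 phtool 0.1017 bar x at keeper mm -72.4 F site xyz [-0.3 -5.3 -1.3] op 0.12842309149201703 gf 59.282020926475525
```

```bash
python3 -m handwheel '[[0,[-0.1,0,0.2],[0,0.5,0]],[0,[0,0,0],[0,0,0]]]'; python3 st.py
python3 -m handwheel '[[0,[-0.05,0,0.2],[0,0.5,0]],[0,[0,0,0],[0,0,0]]]'; python3 st.py
```

```text
time_s: 6.08
position: [0.5725, 0.0438, 0.1867]
tcp_rot: [[0.17, 0.985, -0.016], [0.981, -0.171, -0.09], [-0.092, -0.0, -0.996]]
wrist_force: [-0.3, -0.5, -0.8]
opening: 0.131
gripper_force: 59.3
t 6.08 th 0.0347 r 0.2691 ph 0.0911 phtool 0.0919 bar x at keeper mm -72.5 F site xyz [-0.2 -0.4 -0.9] op 0.13077617038628556 gf 59.33811128139496
time_s: 6.32
position: [0.5723, 0.0431, 0.1847]
tcp_rot: [[0.17, 0.985, -0.014], [0.982, -0.171, -0.082], [-0.083, -0.0, -0.997]]
wrist_force: [-0.2, 0.7, -0.9]
opening: 0.13
gripper_force: 59.3
t 6.33 th 0.0348 r 0.2692 ph 0.0822 phtool 0.0832 bar x at keeper mm -72.5 F site xyz [-0.3  0.7 -0.9] op 0.12965577228263025 gf 59.345131516456604
```

The bar is inside the notch with no contact, so I keep lowering.

```bash
python3 -m handwheel '[[0,[-0.05,0,0.25],[0,0.6,0]],[0,[-0.05,0,0.25],[0,0.6,0]],[0,[0,0,0],[0,0,0]]]'; python3 st.py
python3 -m handwheel '[[0,[-0.05,0,0.25],[0,0.6,0]],[0,[-0.05,0,0.25],[0,0.6,0]],[0,[0,0,0],[0,0,0]]]'; python3 st.py
```

```text
time_s: 6.7
position: [0.5721, 0.0416, 0.1797]
tcp_rot: [[0.17, 0.985, -0.011], [0.983, -0.171, -0.061], [-0.062, -0.0, -0.998]]
wrist_force: [-0.6, 1.6, -1.6]
opening: 0.129
gripper_force: 59.4
t 6.7 th 0.0348 r 0.2696 ph 0.06 phtool 0.0623 bar x at keeper mm -72.5 F site xyz [-0.9  1.6 -1.5] op 0.12943256408736561 gf 59.35291886329651
time_s: 7.08
position: [0.5719, 0.0403, 0.1748]
tcp_rot: [[0.171, 0.985, -0.007], [0.984, -0.171, -0.041], [-0.042, -0.0, -0.999]]
wrist_force: [-0.6, -0.5, -0.8]
opening: 0.13
gripper_force: 59.4
t 7.08 th 0.0348 r 0.2698 ph 0.0381 phtool 0.0416 bar x at keeper mm -72.5 F site xyz [-0.5 -0.6 -0.8] op 0.1297778208951276 gf 59.36875283718109
```

```bash
python3 -m handwheel '[[0,[-0.05,0,0.25],[0,0.7,0]],[0,[-0.05,0,0.25],[0,0.7,0]],[0,[0,0,0],[0,0,0]]]'; python3 st.py
python3 -m handwheel '[[0,[-0.05,0,0.2],[0,0.5,0]],[0,[0,0,0.1],[0,0.3,0]],[0,[0,0,0],[0,0,0]]]'; python3 st.py
```

```text
time_s: 7.45
position: [0.5716, 0.0389, 0.1697]
tcp_rot: [[0.171, 0.985, -0.003], [0.985, -0.171, -0.017], [-0.018, -0.0, -1.0]]
wrist_force: [-1.6, -3.7, -1.7]
opening: 0.127
gripper_force: 59.3
t 7.45 th 0.0349 r 0.2699 ph 0.0155 phtool 0.0175 bar x at keeper mm -72.5 F site xyz [-1.  -3.9 -1.7] op 0.12730455463879428 gf 59.29502069950104
time_s: 7.82
position: [0.5715, 0.0382, 0.1669]
tcp_rot: [[0.171, 0.985, -0.001], [0.985, -0.171, -0.004], [-0.004, -0.0, -1.0]]
wrist_force: [-1.5, -7.6, -1.5]
opening: 0.128
gripper_force: 59.3
t 7.83 th 0.0346 r 0.2699 ph 0.0031 phtool 0.0044 bar x at keeper mm -72.4 F site xyz [-0.1 -7.7 -1.6] op 0.12822489201314016 gf 59.26876723766327
```

```bash
python3 -m handwheel '[[0.2,[0,0,0],[0,0,0]],[0.3,[0,0,0],[0,0,0]],[0.4,[0,0,0],[0,0,0]],[0.4,[0,0,0],[0,0,0]]]'; python3 st.py
python3 -m handwheel '[[0.4,[0,0,-1],[0,0,0]],[0.4,[0,0,-2],[0,0,0]],[0.4,[0,0,-3],[0,0,0]],[0.4,[0,0,-4],[0,0,0]],[0.4,[0,0,-4],[0,0,0]]]'
python3 -m handwheel '[[0.4,[-6,-1,0],[0,0,0]],[0.4,[-6,-1,0],[0,0,0]],[0.4,[0,0,0],[0,0,0]]]'
python3 - <<'E'
from h import *
n='side'
c=snap(n);F=toF(cloud(c));u0,v0=255,170
cv2.imwrite('pics/s3.png',cv2.cvtColor(cv2.resize(c['pixels'][v0:v0+75,u0:u0+100],None,fx=6,fy=6,interpolation=cv2.INTER_CUBIC),cv2.COLOR_RGB2BGR))
for n in('side','scene','wrist'):
    c=snap(n);F=toF(cloud(c))
    for y in(-.16,-.14,-.09,-.04,0,.03):
        k=F[(abs(F[...,1]-y)<.006)&(F[...,0]>-.16)&(F[...,0]<-.045)&(F[...,2]>.112)&(F[...,2]<.15)]
        if len(k): print(n,y,len(k),np.median(k,0).round(4),np.percentile(k[:,2],90).round(4))
print(observe()['wrist_force'])
E
```

```text
time_s: 8.32
position: [0.5717, 0.0388, 0.1672]
tcp_rot: [[0.17, 0.985, -0.0], [0.985, -0.17, -0.003], [-0.003, 0.0, -1.0]]
wrist_force: [-0.5, 0.3, 0.7]
opening: 0.397
gripper_force: 0.0
t 8.32 th 0.0345 r 0.2692 ph 0.0042 phtool 0.0034 bar x at keeper mm -72.4 F site xyz [-0.6  0.2  0.7] op 0.39689780219275905 gf 0.0
time_s: 8.95
position: [0.5715, 0.0392, 0.3101]
tcp_rot: [[0.171, 0.985, 0.001], [0.985, -0.171, -0.003], [-0.003, 0.001, -1.0]]
wrist_force: [-0.0, -0.2, -0.4]
opening: 0.395
gripper_force: 0.0
time_s: 9.32
position: [0.5304, -0.0785, 0.3095]
tcp_rot: [[0.174, 0.985, 0.001], [0.985, -0.174, -0.004], [-0.004, 0.002, -1.0]]
wrist_force: [1.2, 0.5, 0.7]
opening: 0.401
gripper_force: 0.0
side -0.16 14 [-0.0757 -0.1586  0.1241] 0.1255
side -0.14 11 [-0.0747 -0.1403  0.1227] 0.1238
side -0.09 10 [-0.0737 -0.09    0.123 ] 0.1239
side -0.04 12 [-0.0709 -0.0404  0.1227] 0.1235
side 0 8 [-0.0688  0.0006  0.1226] 0.1232
side 0.03 10 [-0.0694  0.0297  0.1226] 0.1234
scene -0.16 28 [-0.0786 -0.1596  0.1212] 0.1223
scene -0.14 26 [-0.077  -0.1395  0.1194] 0.1207
scene -0.09 24 [-0.0751 -0.0894  0.1188] 0.1212
scene -0.04 22 [-0.0727 -0.0403  0.1194] 0.1212
scene 0 19 [-0.0713 -0.0007  0.1194] 0.1213
scene 0.03 16 [-0.0696  0.0306  0.1195] 0.1207
wrist -0.16 233 [-0.0744 -0.1598  0.1222] 0.1231
wrist -0.14 196 [-0.0733 -0.1396  0.1203] 0.1213
[ 0.20287189 -0.03543761  0.03479513]
```

View pics/s3.png

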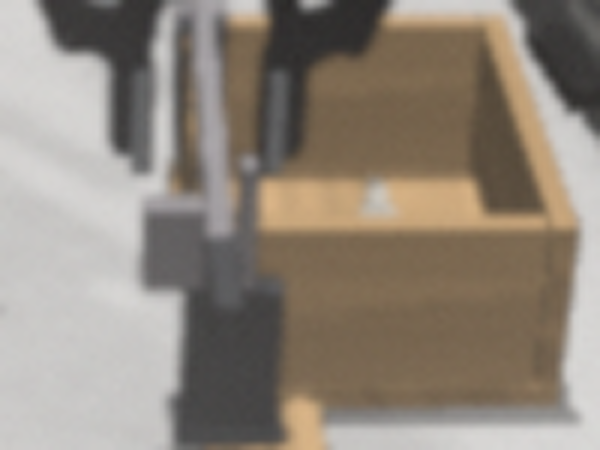

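The bar is level in the notch: its top reads 120 mm along the whole length. In the picture it sits between the horn (175,240) and the back wall (248,220), and the robot is clear.

```bash
python3 -c "
from station import sign_off
print(sign_off())"
```

```text
the job is handed in; nothing more can be done
None
```

I swung the gate shut, lowered the latch bar into the notch, let go and moved the robot clear, then handed the job in; the last camera check showed the bar level in the notch, but no verdict came back.

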